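# Open the air to the microscope's isolation plinth

## Task

Turn on the air to the microscope's isolation plinth: flip up the recessed ring pull in the flush service hatch, lift the hatch by it and swing it back past upright so that it stays open. Then turn the ball valve's lever in the well underneath until it lies in line with the pipe, and let go, leaving the hatch open and the things on the plinth and bench where they are.

Things in the scene. Friction and masses are not known exactly. Their poses are not given: they have to be found in the camera images.
- plinth: fixed bench-top isolation plinth, 110 mm high, 300 deep (x), 770 wide (y). Origin on the bench below the middle of the hatch; x towards the hatch's hinges (away from the robot), y left, z up. White service box at x -150..150, y -260..150 mm; left of it, y 158..508, a stone slab of the same height carrying a white stereo microscope, 530 mm above the bench, all of it beyond y 250
- hatch (a joint): opening angle of the bare-metal hatch, rad: 0 = flush and shut, 1.571 = upright, stop at 1.83 (leaning back away from the robot). Panel 196 x 206 x 12 mm, 0.4 to 0.6 kg, its top flush with the plinth's. The hinges are stiff (0.8 N m friction): it stays at any angle; 8 to 16 N at the ring lift it. The gaps round it are 2 mm, so only the ring can raise it
- hatch_hinge (a point): middle of the hatch's hinge line, on the plinth's top face 110 mm above the bench, at x 100, y 0 of the plinth; axes as the plinth's. The hatch turns about the y axis here
- hatch_edge (a point): middle of the hatch's free edge, on its top face, 198 mm from the hinge line; moves with the hatch. When the hatch is shut it lies on the robot's side
- ring_cup (a point): middle of the mouth of the ring's dark cup, level with the hatch's top, 126 mm from the hinge line; moves with the hatch. The cup is 92 mm long (80 to 172 mm from the hinge line), 84 mm wide (along y) and 23 mm deep; it stands 13 mm out of the panel's underside. Beside the flat ring: 27 mm free beyond the bow towards the free edge, over 40 mm inside the ring, 12 mm below the bar
- pull_ring (a joint): angle of the ring pull from the hatch's top face, rad: 0 = lying flat in its cup, 1.571 = standing square to the hatch, stop at 1.75. It turns about an axis parallel to the hatch's hinge and stays where it is left (0.05 N m friction)
- ring_pivot (a point): middle of the ring's pivot axis, 88 mm from the hinge line towards the free edge and 6.5 mm below the hatch's top face; moves with the hatch
- ring_bow (a point): middle of the ring's outer bar (the bow), 52 mm from the pivot axis; round steel bar, 9 mm thick, along the plinth's y, straight for 38 mm; the ring is 61 mm wide outside, 43 inside. Lying flat the bow points away from the hinges (to the robot), its axis 6.5 mm below the hatch's top face
- well (a point): middle of the well's floor, 10 mm above the bench, at x 0, y 0 of the plinth; axes as the plinth's. The well has upright walls at x -100 and 100, y -105 and 105 mm and is 100 mm deep; its opening is the opening the hatch covers
- valve_lever (a joint): angle of the valve's lever, rad: 0 = shut, crosswise to the pipe, pointing to the plinth's -x (to the robot); 1.571 = fully open, at its stop, in line with the pipe, pointing to the plinth's +y (left). It turns clockwise seen from above, with 0.25 N m friction, stays where it is left, and may start up to 0.4 open
- valve_axis (a point): on the vertical axis of the ball valve, at mid-height of its lever: x 45, y -35, z 64.5 mm of the plinth. The 16 mm pipe runs below along the plinth's y, its top 44 mm above the bench. A regulator with a gauge, top 71 mm above the bench, stands on the pipe at x 27..63, y 62..98, its black knob reaching to x 16
- lever_grip (a point): middle of the lever's black sleeve, 62.5 mm from the valve's axis; the sleeve is 65 mm long (30 to 95 mm from the axis), 19 mm wide, 11 mm high, from 59 to 70 mm above the bench, nearly 50 mm free below it to the well's floor
- eyepiece: bystander: black spare eyepiece, 38 mm across, 56 mm tall, standing on the plinth right of the hatch; origin at its underside
- dish: bystander: glass dish, 86 mm across, 14 mm high, on the plinth right of the hatch; origin at its underside
- specimen_block: bystander: metal specimen block 60 x 28 x 24 mm on the slab left of the hatch; origin at its underside
- slide_box: bystander: grey slide box 90 x 130 x 38 mm on the bench, to the right; origin at its underside
- jar: bystander: brown glass jar, 64 mm across, 85 mm tall, on the bench, to the right; origin at its underside
- objective_case: bystander: clear objective case with black cap, 52 mm across, 59 mm tall, on the bench between the robot and the plinth, to the left; origin at its underside
- driver: bystander: screwdriver with black handle lying on the bench, front right; origin near its underside

How it is judged:
By the outcome, as a careful person would: the job done as asked, in the order asked, and still so for the second after the job is handed in, with the robot touching nothing.
It also fails if it takes over 51 s, if anything falls off the work surface, if the arm or the gripper's body presses on something with over 40 N, if the wrist force passes 120 N, or if a joint passes its speed limit or range.

## Robot

A 6-joint arm with a two-finger parallel gripper is mounted at the origin on the work surface. World frame = base frame: x ahead of the robot, y to its left, z up, the work surface at z = 0. Lengths are in m, angles in rad, forces in N, time in s.
With the tool pointing down it reaches from about 0.35 to 0.95 m from the base axis. Payload 17.4 kg.
Tool frame: the origin (TCP) lies midway between the tips of the shut fingers; the grasp point (between the pads) lies 19 mm behind it; z points along the fingers, y is the line along which they close (so a half turn about z gives the same grasp; the last joint's range is limited). The gripper opens to 93 mm and grips with 3 to 60 N. Pads are 15 mm wide; open, the fingers measure 128 mm over their backs; the gripper's body (75 mm by 188 mm) begins 65 mm behind the grasp point.
Start: joints at [-1.227, 0.116, 1.442, -0, 1.584, -0.038], TCP at [0.251, -0.626, 0.19] pointing down, gripper open.
Joint ranges: [-2.83, 2.83], [-0.83, 2.19], [0.07, 2.5], [-1.14, 4.28], [0.01, 3], [-2.97, 2.97]. Speed limits (rad/s): [1.89, 1.89, 2.22, 3.14, 3.14, 3.14].

## Interface

Orientations are given as a unit quaternion [x, y, z, w].
In Python, from station import ctrl gives the robot as it stands. Calls block until the motion is done:
- ctrl.goto(position, orientation): joint-space move of the TCP to a pose.
- ctrl.move_linear(position, frame=None, vel=0.15, contact_N=None): straight line of the TCP; frame=None keeps the orientation; vel is the mean speed in m/s. With contact_N (N) it stops when the force on the tool has changed by that much, and returns True; else False.
- ctrl.move_j(angles): joint-space move.
- ctrl.release() and ctrl.grasp(newtons=None): open the fingers fully, or close them until they stop; newtons is the grip in N (None keeps the last).
- ctrl.dwell(seconds).
- ctrl.solve_ik(position, orientation): joint angles nearest the present ones, or None.
- ctrl.get_obs(): the state.
- ctrl.grab_frame(name): name is "scene" or "top"; returns a dict with "img" (400x640x3 uint8, red, green, blue), "intrinsics" (3x3 intrinsics, pixels), "camera_from_world" (4x4, takes a point from world to camera coordinates). Camera axes: x right, y up, looking along -z (the intrinsics and any distortion apply to the point x, -y, -z); pixel columns grow to the right and rows downward; lengths in m; the calibration is good to about 2 mm. A picture is of the moment at which its call begins. There is no depth.
A pose or a line that the arm cannot do raises ctrl.Unreachable and nothing moves.
- ctrl.close_job(): hands the job in; it is judged then, once.
Trained networks look in a picture, given as the dict that the camera call returned (one of the last four; its "shot" number tells which), for a name from the list of things; names that differ only in an ending like _2 or _b are one class to them, and where a whole thing is asked for, a point or a joint stands for the part that bears it (a point fixed in the world has none). Each returns a list of dicts, best first, with "confidence" (0 to 1); they miss things now and then, are a little off and sometimes report something else, mostly with a low value. They report only what shows in the picture. A call takes as long as a camera call.
- ctrl.spot_in(label, picture): "box" ([left, top, right, bottom] in pixels, round what is visible of it).
- ctrl.silhouettes(label, picture): "region" (400x640 bool, what is visible of it) and "box" ([left, top, right, bottom] in pixels, round what is visible of it).
- ctrl.landmark_of(label, picture): "location" ([column, row] in pixels: a listed point, or the origin of a listed thing).
The state is a dict: "time_s": time; "joints": joint angles; "qd": joint speeds; "joint_efforts": joint torques, N m; "ee_pos": TCP position; "orientation": TCP orientation; "wrist_force": force on the tool from outside, world axes, zero at the start; "moment": the same for the moment, N m; "grip_width": finger opening in m; "finger_force": force on a finger pad.
Only numpy, scipy, OpenCV 4.12 (cv2) and the standard library are available. Lean on these libraries where they do the work, as an engineer would, in place of code of your own. Each camera call takes 0.05 s, during which the arm holds its last target. There are 200 camera calls.

## Working session

There is one attempt and no reset: what is moved stays moved. The work goes in short steps, each a Python script; the robot and the scene stay as the last script left them, time stands still between calls to the robot, and variables do not carry over. Pictures are saved under pics/ and viewed, at most 11 in all, crops included, and the job is handed in when it is done.

```bash
ls; mkdir -p pics; cat > h.py <<'E'
import numpy as np, cv2
from station import ctrl
def ray(f,px):
    K=np.array(f["intrinsics"]);T=np.array(f["camera_from_world"])
    d=np.linalg.inv(K)@[px[0],px[1],1]; d=np.array([d[0],-d[1],-d[2]])
    R=T[:3,:3]; return -R.T@T[:3,3], R.T@d
def onz(f,px,z):
    o,d=ray(f,px); return o+d*(z-o[2])/d[2]
def proj(f,p):
    K=np.array(f["intrinsics"]);T=np.array(f["camera_from_world"])
    c=T[:3,:3]@np.array(p)+T[:3,3]; v=K@[c[0],-c[1],-c[2]]; return v[:2]/v[2]
def save(f,n): cv2.imwrite("pics/"+n,f["img"][:,:,::-1])
E
python3 - <<'E'
from h import *
for n in ("scene","top"):
    f=ctrl.grab_frame(n); save(f,n+"0.png")
    print(n,f.keys(), ray(f,(320,200)))
    for l,z in (("hatch_hinge",.11),("hatch_edge",.11),("ring_cup",.11),("ring_pivot",.1035),("ring_bow",.1035),("plinth",0),("eyepiece",.11),("dish",.11),("specimen_block",.11),("objective_case",0),("jar",0),("slide_box",0),("driver",0)):
        for r in ctrl.landmark_of(l,f)[:2]:
            print(l,round(r["confidence"],2),np.round(r["location"],1),np.round(onz(f,r["location"],z),4))
E
```

```text
pics
scene dict_keys(['img', 'intrinsics', 'camera_from_world', 'shot']) (array([ 1.2861725 , -0.31997947,  0.7778565 ]), array([-0.74057991,  0.20491333, -0.63996448]))
hatch_hinge 0.92 [369.8 228.9] [ 0.6556 -0.0122  0.11  ]
hatch_hinge 0.65 [280.5 205.9] [ 0.5116 -0.2171  0.11  ]
hatch_edge 0.59 [354.5 180.9] [0.4524 0.0162 0.11  ]
ring_cup 0.92 [356.4 201.8] [ 0.5453 -0.0101  0.11  ]
ring_cup 0.48 [349.3 227.9] [ 0.6393 -0.0619  0.11  ]
ring_pivot 0.7 [207.9 197.9] [ 0.4206 -0.4078  0.1035]
ring_pivot 0.67 [360.8 209.3] [ 0.5712 -0.0059  0.1035]
ring_bow 0.54 [354.  198.3] [ 0.5218 -0.0086  0.1035]
plinth 0.83 [357.9 232.8] [ 0.5586 -0.0014  0.    ]
eyepiece 0.84 [280.5 206.3] [ 0.5132 -0.2174  0.11  ]
eyepiece 0.7 [197.7 275.3] [ 0.7011 -0.4383  0.11  ]
dish 0.75 [291.2 235.4] [ 0.6295 -0.2114  0.11  ]
specimen_block 0.61 [421.6 191. ] [0.5449 0.1888 0.11  ]
objective_case 0.51 [423.7 160. ] [0.2536 0.3662 0.    ]
jar 0.63 [194.9 272.5] [ 0.5934 -0.4647 -0.    ]
slide_box 0.92 [169.8 232.2] [ 0.422  -0.5339  0.    ]
driver 0.74 [205.5 197.7] [ 0.2849 -0.4287  0.    ]
top dict_ke
[... 463 characters left out ...]
0.0011  0.1035]
plinth 0.71 [299.9 181.7] [ 0.564  -0.0075  0.    ]
plinth 0.46 [312.6 169.3] [ 0.6129 -0.0486  0.    ]
eyepiece 0.47 [362.9 192.3] [ 0.5171 -0.2242  0.11  ]
dish 0.72 [365.3 160.5] [ 0.6261 -0.2256  0.11  ]
dish 0.68 [296.3 184.6] [ 0.5259 -0.0042  0.11  ]
specimen_block 0.71 [237.3 172.8] [0.5506 0.1941 0.11  ]
specimen_block 0.55 [313.7 165.3] [ 0.5961 -0.0558  0.11  ]
objective_case 0.63 [185.9 260.4] [0.2572 0.3567 0.    ]
jar 0.64 [428.2 180.3] [ 0.6048 -0.4603  0.    ]
jar 0.25 [296.7 183. ] [0.5584 0.0034 0.    ]
slide_box 0.57 [445.  233.5] [ 0.4194 -0.5243  0.    ]
slide_box 0.4 [182.7 258.8] [0.2617 0.3684 0.    ]
driver 0.59 [414.1 269.3] [ 0.2882 -0.4223  0.    ]
```

```bash
python3 - <<'E'
import cv2
for n,(x0,y0,w,h) in (("scene",(180,120,320,240)),("top",(220,110,240,180))):
    i=cv2.imread(f"pics/{n}0.png")[y0:y0+h,x0:x0+w]
    cv2.imwrite(f"pics/{n}0c.png",cv2.resize(i,(800,600),interpolation=cv2.INTER_CUBIC))
E
```

```text
(no output)
```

View pics/scene0c.png

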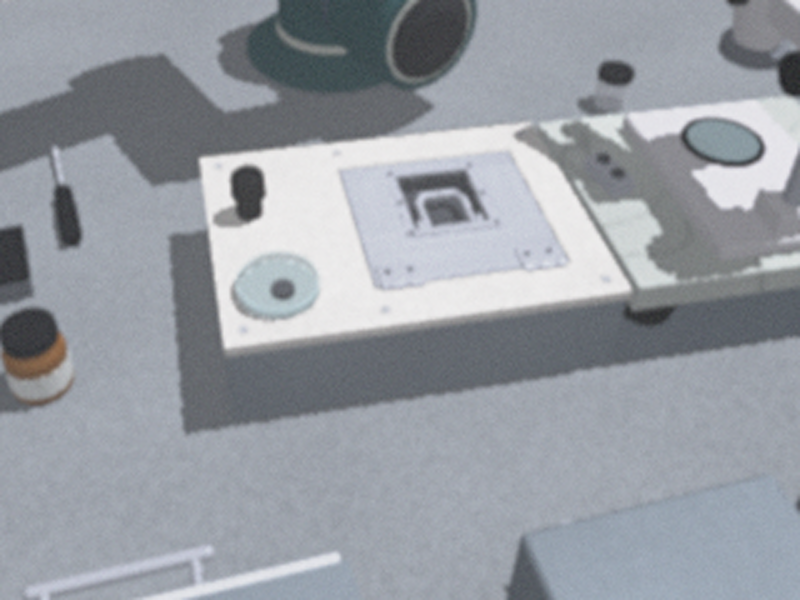

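View pics/top0c.png

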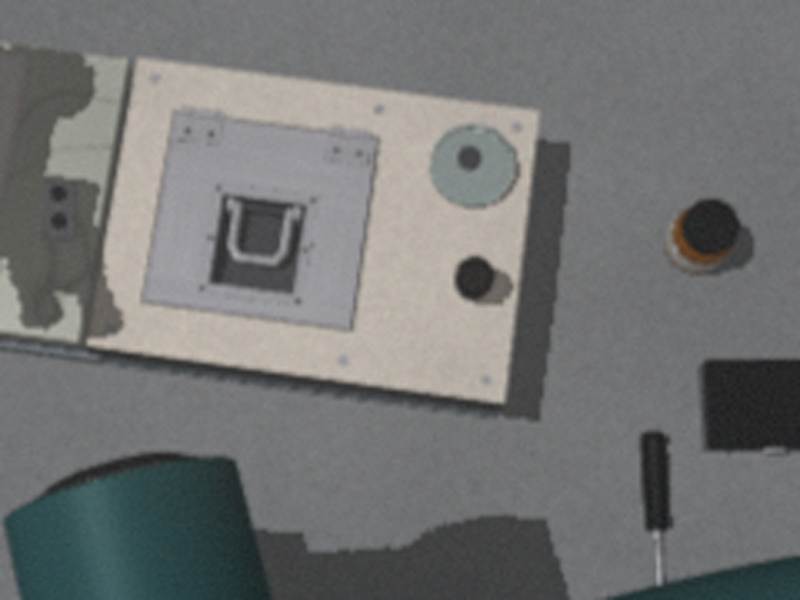

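Both pictures show the shut hatch with its ring flat in the dark cup (top crop: ring at about (258,232), hatch corners (173,110), (378,135), (352,329) and (143,300)). The eyepiece and dish stand to the right. I'll fit the plinth pose to the box and hatch corners.

```bash
python3 - <<'E'
from h import *
from scipy.optimize import least_squares
P=np.array([[150,150],[150,-260],[-150,-260],[-150,150],[99,103],[99,-103],[-98,-103],[-98,103]])/1000
S=np.array([[632,292],[225,350],[200,157],[535,122],[568,262],[377,287],[340,170],[512,150]])/2.5+[180,120]
T=np.array([[133,58],[540,110],[507,405],[85,347],[173,110],[378,135],[352,329],[143,300]])/(10/3)+[220,110]
fs,ft=ctrl.grab_frame("scene"),ctrl.grab_frame("top")
def W(q,x,y,z): c,s=np.cos(q[2]),np.sin(q[2]); return [q[0]+c*x-s*y,q[1]+s*x+c*y,z]
def res(q,which="st"):
    r=[]
    for (x,y),a,b in zip(P,S,T):
        w=W(q,x,y,.11)
        if "s" in which:r.append(proj(fs,w)-a)
        if "t" in which:r.append(proj(ft,w)-b)
    return np.ravel(r)
for w in ("s","t","st"):
    o=least_squares(res,[.55,0,-.1],loss="soft_l1",args=(w,)); print(w,np.round(o.x,4),np.round(o.fun,1))
q=o.x
for n,x,z in (("hinge",.1,.11),("edge",-.098,.11),("cup",-.026,.11),("pivot",.012,.1035),("bow",-.04,.1035)):
    w=W(q,x,0,z); print(n,np.round(w,4),np.round(proj(fs,w),1),np.round(proj(ft,w),1))
print(ctrl.get_obs()["time_s"],ctrl.get_obs()["orientation"])
E
```

```text
s [ 0.5613 -0.0065 -0.0662] [ 0.8 -0.1 -0.4 -0.8  0.3 -0.  -1.  -0.   1.1  0.3 -0.2  0.5  0.1 -0.3
 -0.8  0.2]
t [ 0.5568 -0.0083 -0.0561] [ 1.  -0.1 -0.5 -0.2 -0.6 -0.8  0.5 -0.2  0.4  0.4 -0.2  0.7 -0.3 -0.1
 -0.   0.3]
st [ 0.5588 -0.0071 -0.0603] [ 0.2 -1.1  0.9 -0.8 -0.4 -1.  -0.6 -0.5 -0.3 -0.2 -1.2 -1.1 -1.9 -0.6
  0.1 -1.   0.6 -0.4  0.2 -0.4 -0.4  0.  -0.4  0.3 -0.5 -0.6 -0.7 -0.6
 -1.6 -0.3 -0.4 -0.5]
hinge [ 0.6587 -0.0132  0.11  ] [369.9 229.8] [302.5 146.4]
edge [ 0.461  -0.0012  0.11  ] [349.9 183.5] [293.6 203.8]
cup [ 0.5329 -0.0056  0.11  ] [356.5 198.8] [296.9 182.6]
pivot [ 0.5708 -0.0078  0.1035] [360.1 209.3] [298.7 172.1]
bow [ 0.5189 -0.0047  0.1035] [355.  197.5] [296.4 187.1]
1.5 [ 9.81832570e-01  1.89749318e-01 -1.85862661e-05  2.22997566e-05]
```

```bash
cat >> h.py <<'E'
from scipy.spatial.transform import Rotation as Ro
Q=np.array([.559,-.0072,-.061])
def W(x,y,z,q=Q):  # plinth mm -> world m
    c,s=np.cos(q[2]),np.sin(q[2]); x,y,z=x/1e3,y/1e3,z/1e3
    return np.array([q[0]+c*x-s*y,q[1]+s*x+c*y,z])
def inv(p,q=Q):
    c,s=np.cos(q[2]),np.sin(q[2]); d=np.array(p[:2])-q[:2]
    return np.array([c*d[0]+s*d[1],-s*d[0]+c*d[1],p[2]])*1e3
def ori(t,yaw=0):  # tilt t: fingertips forward; yaw about vertical
    st,ct=np.sin(t),np.cos(t)
    M=np.array([[ct,0,st],[0,-1,0],[st,0,-ct]])
    return (Ro.from_euler("z",Q[2]+yaw)*Ro.from_matrix(M)).as_quat()
def st(m=""):
    o=ctrl.get_obs(); print(m,round(o["time_s"],2),"P",np.round(inv(o["ee_pos"]),1),"F",np.round(o["wrist_force"],1),"w",round(o["grip_width"],4))
E
python3 - <<'E'
from h import *
t=np.radians(25); q=ori(t)
ctrl.grasp(20); st("shut")
ctrl.goto(W(-12,0,150),q); st("above")
print(ctrl.move_linear(W(-12,0,97),vel=.08,contact_N=5)); st("in")
print(ctrl.move_linear(W(-45,0,97),vel=.03,contact_N=3)); st("touch")
E
```

```text
shut 2.95 P [-269.2 -636.8  189.8] F [-0.  -1.2  0.8] w 0.0006
above 5.37 P [-11.8  -0.5 150.1] F [ 0.1  0.  -0.9] w 0.0007
False
in 6.18 P [-11.8  -0.   97.4] F [-0.5 -0.1 -1. ] w 0.0006
False
touch 7.43 P [-44.9  -0.   97. ] F [0.3 0.2 0.2] w 0.0005
```

```bash
python3 - <<'E'
from h import *
a=ctrl.grab_frame("scene"); 
i=a["img"][150:270,270:430,::-1]
cv2.imwrite("pics/p1.png",cv2.resize(i,(800,600),interpolation=cv2.INTER_CUBIC))
E
```

```text
(no output)
```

View pics/p1.png

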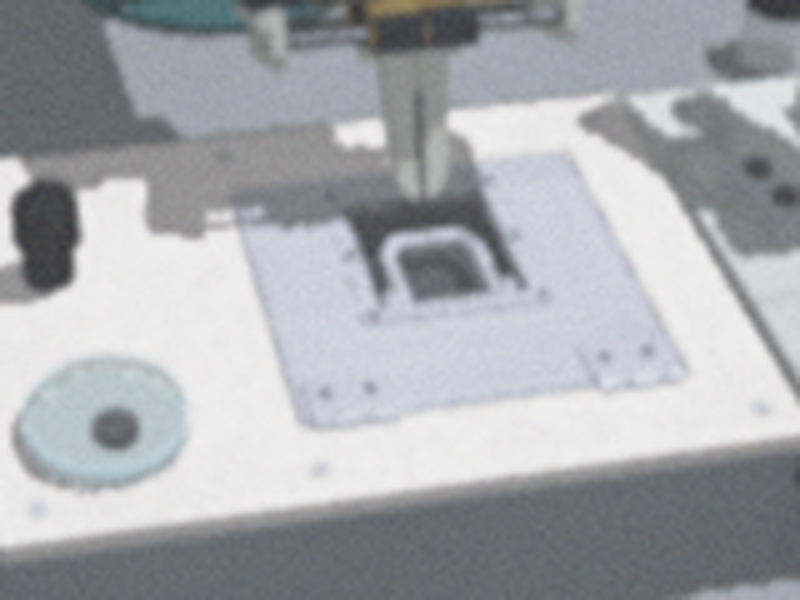

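The picture shows the fingertips at (420,197), beyond the bow (440,235) and at the cup's front edge. The ring still lies flat. I'll check this numerically.

```bash
python3 - <<'E'
from h import *
st()
for n in("scene","top"):
    f=ctrl.grab_frame(n)
    for nm,p in (("tcp",ctrl.get_obs()["ee_pos"]),("bow",W(-40,0,103.5)),("cupfront",W(-72,0,110)),("cupback",W(20,0,110))):
        px=proj(f,p); print(n,nm,np.round(px,1),"crop",np.round((px-[270,150])*5))
    for l in("ring_bow","ring_cup"):
        print(l,[(round(r["confidence"],2),np.round(r["location"],1)) for r in ctrl.landmark_of(l,f)[:2]])
    for l in("pull_ring",):
        print(l,[(round(r["confidence"],2),np.round(r["box"],1)) for r in ctrl.spot_in(l,f)[:2]])
save(f,"t1.png")
E
```

```text
7.48 P [-44.9  -0.   97. ] F [-0.2  0.4  0.6] w 0.0004
scene tcp [354.4 198.2] crop [422. 241.]
scene bow [355.  197.5] crop [425. 237.]
scene cupfront [352.2 188.9] crop [411. 194.]
scene cupback [361.1 209.5] crop [455. 297.]
ring_bow [(0.65, array([354.9, 194.9]))]
ring_cup [(0.55, array([354.8, 200.5]))]
pull_ring []
top tcp [296.3 189. ] crop [131. 195.]
top bow [296.4 187.1] crop [132. 185.]
top cupfront [294.8 196. ] crop [124. 230.]
top cupback [299.  169.2] crop [145.  96.]
ring_bow [(0.52, array([297.6, 185.4]))]
ring_cup [(0.85, array([297.6, 184.5])), (0.56, array([364.1, 194.2]))]
pull_ring [(0.54, array([286.9, 176.7, 308.8, 187.7])), (0.24, array([267.1, 142.5, 335.2, 210.6]))]
```

```bash
python3 - <<'E'
from h import *
i=cv2.imread("pics/t1.png")[140:230,240:360]
cv2.imwrite("pics/t1c.png",cv2.resize(i,(800,600),interpolation=cv2.INTER_CUBIC))
E
```

```text
(no output)
```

View pics/t1c.png

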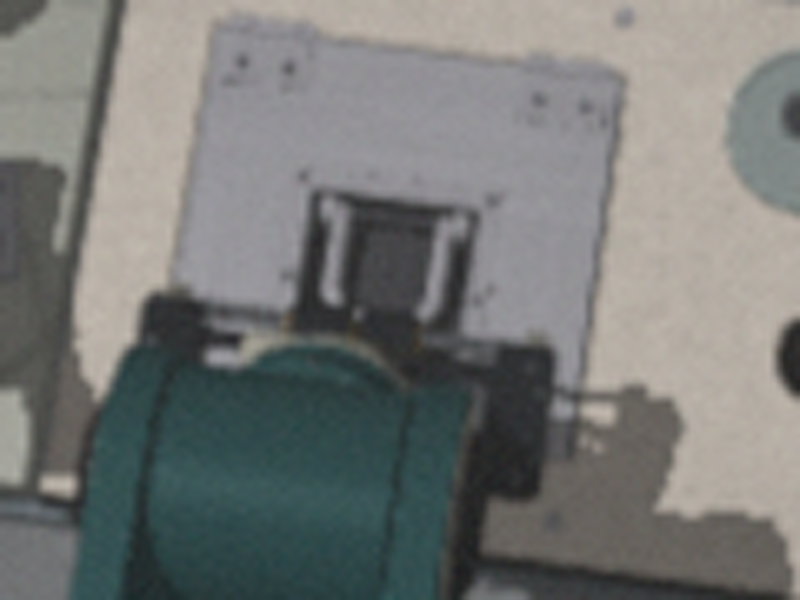

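The top view hides the tips, so I'll feel for the bow: move forward slowly and see where contact comes.

```bash
python3 - <<'E'
from h import *
print(ctrl.move_linear(W(-65,0,97),vel=.04,contact_N=3)); st("back")
f=ctrl.grab_frame("scene"); 
i=f["img"][150:240,300:420,::-1]
cv2.imwrite("pics/p2.png",cv2.resize(i,(800,600),interpolation=cv2.INTER_CUBIC))
for l in("ring_bow","ring_cup","ring_pivot"):
    print(l,[(round(r["confidence"],2),np.round(r["location"],1)) for r in ctrl.landmark_of(l,f)[:2]])
E
```

```text
False
back 8.53 P [-64.9  -0.   97.2] F [-0.4 -1.   0. ] w 0.0006
ring_bow [(0.42, array([355.5, 199.6]))]
ring_cup [(0.85, array([355. , 201.1]))]
ring_pivot [(0.96, array([359.9, 208.4])), (0.45, array([356.4, 201. ]))]
```

View pics/p2.png

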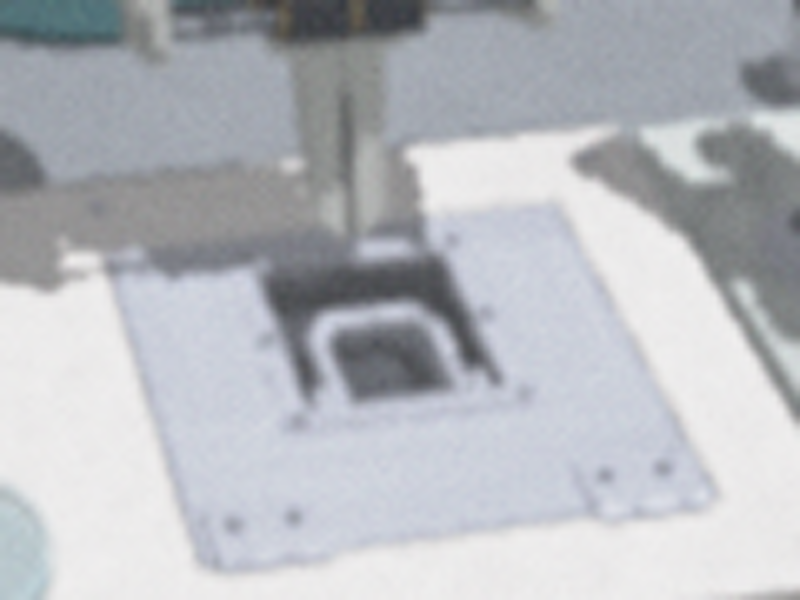

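The image puts the tips clearly higher than the reported TCP, hovering over the hatch's front edge at (350,235). I'll check by touching the hatch's front strip.

```bash
python3 - <<'E'
from h import *
ctrl.move_linear(W(-65,0,120),vel=.2)
ctrl.move_linear(W(-86,0,120),vel=.2); st()
print(ctrl.move_linear(W(-86,0,70),vel=.04,contact_N=3)); st("touch")
E
```

```text
9.26 P [-86.2   0.  119.6] F [ 0.5  0.5 -0.7] w 0.0003
True
touch 10.07 P [-86.    0.   87.4] F [-1.2 -0.2  5.2] w 0.0004
```

The hatch top is touched at a reported z of 87.4, not at about 113. So the real tips end about 28 mm short of the reported TCP along the tool axis, which matches the picture. I'll correct for it and probe again.

```bash
cat >> h.py <<'E'
E_=28.
def tip(x,y,z,t=0): # true tip in plinth mm -> commanded TCP world
    return W(x+E_*np.sin(t),y,z-E_*np.cos(t))
def stt(m,t=0):
    p=inv(ctrl.get_obs()["ee_pos"]); st(m); print("   tip",np.round([p[0]-E_*np.sin(t),p[1],p[2]+E_*np.cos(t)],1))
E
python3 - <<'E'
from h import *
t=np.radians(25)
ctrl.move_linear(tip(-86,0,125,t),vel=.2)
ctrl.move_linear(tip(-14,0,122,t),vel=.25)
print(ctrl.move_linear(tip(-14,0,97,t),vel=.06,contact_N=5)); stt("in",t)
print(ctrl.move_linear(tip(-50,0,97,t),vel=.03,contact_N=3)); stt("touch",t)
E
```

```text
False
in 11.33 P [-2.3  0.  71.5] F [ 0.8 -0.1 -0.5] w 0.0003
   tip [-14.1   0.   96.9]
True
touch 11.85 P [-10.2   0.   72.2] F [ 5.3 -0.3 -0.1] w 0.0007
   tip [-22.1   0.   97.5]
```

```bash
python3 - <<'E'
from h import *
t=np.radians(25); s,c=np.sin(t),np.cos(t)
ctrl.move_linear(tip(-16,0,97,t),vel=.1)
ctrl.move_linear(tip(-16,0,128,t),vel=.2)
x,z=-49.3,92
ctrl.move_linear(tip(x-40*s,0,z+40*c,t),vel=.2)
hit=ctrl.move_linear(tip(x,0,z,t),vel=.06,contact_N=5); print(hit); stt("in gap",t)
if not hit:
    for d in (0,15,30,50,70,92):
        a=np.radians(d); B=np.array([14-52*np.cos(a),103.5+52*np.sin(a)])
        ctrl.move_linear(tip(B[0]-7.9,0,B[1]-11.5,t),vel=.1); st(d)
    f=ctrl.grab_frame("scene"); i=f["img"][150:240,300:420,::-1]
    cv2.imwrite("pics/p3.png",cv2.resize(i,(800,600),interpolation=cv2.INTER_CUBIC))
E
```

```text
False
in gap 13.62 P [-37.6  -0.   66.6] F [-1.1  0.2 -1. ] w 0.0005
   tip [-49.4  -0.   92. ]
0 13.88 P [-36.7   0.   64.5] F [-24.3   1.6   0.9] w 0.0003
15 14.16 P [-35.1   0.   78.7] F [-37.3   1.3   9.1] w 0.0002
30 14.44 P [-26.8   0.   93.7] F [-0.4  0.1 -0.1] w 0.0001
50 14.78 P [-15.2  -0.  106.8] F [-0.2 -1.  -0.4] w 0.0004
70 15.11 P [1.000e-01 0.000e+00 1.152e+02] F [ 0.3 -0.7  0. ] w 0.0002
92 15.46 P [ 19.4  -0.  118.1] F [-0.6  0.4 -0.4] w 0.0
```

View pics/p3.png

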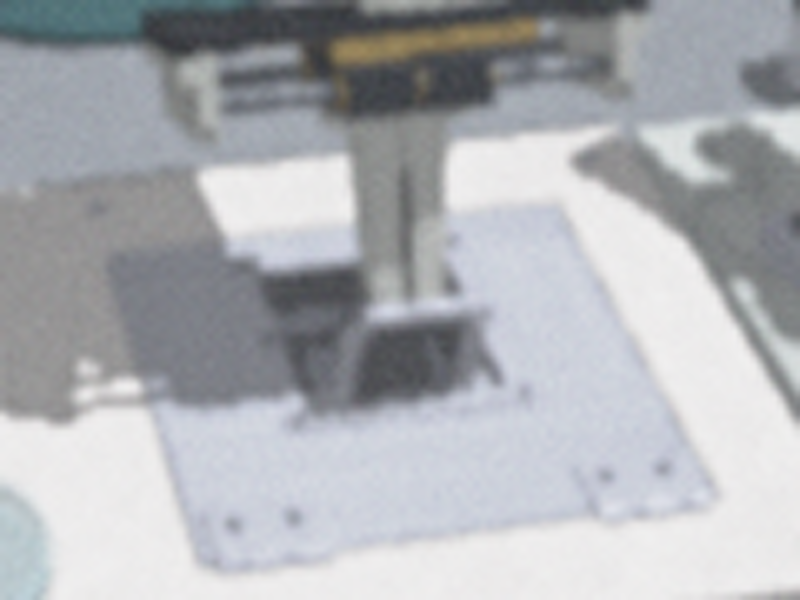

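The ring is up, with its bow at crop (425,310). I'll work out its angle and check the reach for a bow grasp and a lift that rotates with the hatch.

```bash
cat >> h.py <<'E'
def rig(x,y,z,th,yaw): # true tip at hatch-shut plinth mm, rotated rigidly with the hatch by th
    R=Ro.from_euler("z",Q[2]); H=Ro.from_euler("y",th)
    M=Ro.from_matrix([[1,0,0],[0,-1,0],[0,0,-1]])
    p=np.array([100,0,110])+H.apply(np.array([x,y,z-E_])-[100,0,110])
    return W(*p),(R*H*Ro.from_euler("z",yaw)*M).as_quat()
E
python3 - <<'E'
from h import *
f=ctrl.grab_frame("scene")
for d in (50,60,70,80,90,95,100):
    a=np.radians(d); print(d,np.round(proj(f,W(13-52*np.cos(a),0,103.5+52*np.sin(a))),1))
print(np.round(ctrl.get_obs()["joints"],2))
for yaw in (1.5708,-1.5708):
    for th in (0,.35,.7):
        for zz in (134,200):
            j=ctrl.solve_ik(*rig(10,0,zz,th,yaw)); print(yaw,th,zz,None if j is None else np.round(j,2))
E
```

```text
50 [358.  190.7]
60 [358.8 190.9]
70 [359.8 191.6]
80 [360.8 193. ]
90 [361.8 194.8]
95 [362.2 195.9]
100 [362.7 197.2]
[-0.06 -0.38  2.05 -0.    1.03  1.57]
1.5708 0 134 [-0.06 -0.08  1.78 -0.    1.44  0.  ]
1.5708 0 200 [-0.06 -0.11  1.7  -0.    1.55  0.  ]
1.5708 0.35 134 [-0.06  0.17  1.5   0.    1.82  0.  ]
1.5708 0.35 200 [-0.06  0.19  1.37  0.    1.93  0.  ]
1.5708 0.7 134 [-0.06  0.43  1.24  0.    2.18  0.  ]
1.5708 0.7 200 [-0.06  0.5   1.05  0.    2.29  0.  ]
-1.5708 0 134 None
-1.5708 0 200 None
-1.5708 0.35 134 None
-1.5708 0.35 200 None
-1.5708 0.7 134 None
-1.5708 0.7 200 None
```

```bash
python3 - <<'E'
from h import *
t=np.radians(25); p=inv(ctrl.get_obs()["ee_pos"])
ctrl.move_linear(W(p[0]-25,0,p[2]+10),vel=.2)
ctrl.move_linear(W(p[0]-30,0,p[2]+90),vel=.3)
ctrl.goto(*rig(16,0,215,0,np.pi/2)); ctrl.release(); st("open")
print(ctrl.move_linear(rig(16,0,134,0,np.pi/2)[0],vel=.12,contact_N=8)); stt("down")
ctrl.grasp(50); stt("grip")
f=ctrl.grab_frame("scene"); i=f["img"][130:235,290:430,::-1]
cv2.imwrite("pics/p4.png",cv2.resize(i,(800,600),interpolation=cv2.INTER_CUBIC))
E
```

```text
open 19.13 P [ 16.   0. 187.] F [ 0.3 -0.  -0. ] w 0.0926
False
down 19.96 P [ 16.4   0.  106.8] F [-0.7  0.4  0.3] w 0.0929
   tip [ 16.4   0.  134.8]
grip 21.26 P [ 16.2  -0.  106.1] F [ 1.1 -0.4  0.9] w 0.0074
   tip [ 16.2  -0.  134.1]
```

View pics/p4.png

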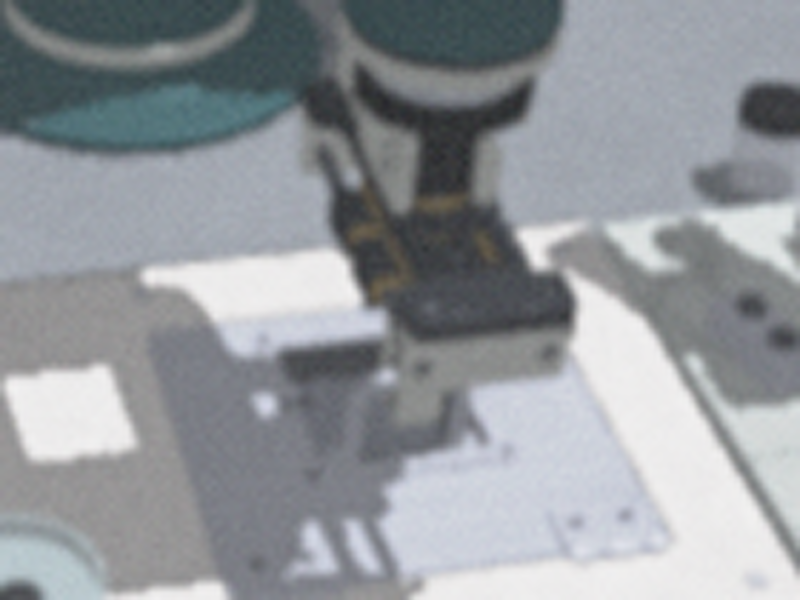

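The jaws stopped at 7.4 mm on the bow. Next is the lift.

```bash
python3 - <<'E'
from h import *
for d in (8,16,24,32,40):
    p,o=rig(16.2,0,134,np.radians(d),np.pi/2); ctrl.move_linear(p,o,vel=.12); st(d)
f=ctrl.grab_frame("scene"); i=f["img"][110:230,290:450,::-1]
cv2.imwrite("pics/p5.png",cv2.resize(i,(800,600),interpolation=cv2.INTER_CUBIC))
E
```

```text
8 21.6 P [ 17.1   0.  117.1] F [ 0.3 -0.7  1.4] w 0.0076
16 21.89 P [ 18.8   0.  128.5] F [ 0.1 -0.  -3.1] w 0.0077
24 22.18 P [ 22.2   0.  139.7] F [-0.9 -0.3 -4.2] w 0.0074
32 22.48 P [ 27.1   0.  150.2] F [-3.2  0.2 -5.7] w 0.0073
40 22.77 P [ 33.3   0.  159.9] F [-5.4  0.1 -8.2] w 0.0078
```

View pics/p5.png

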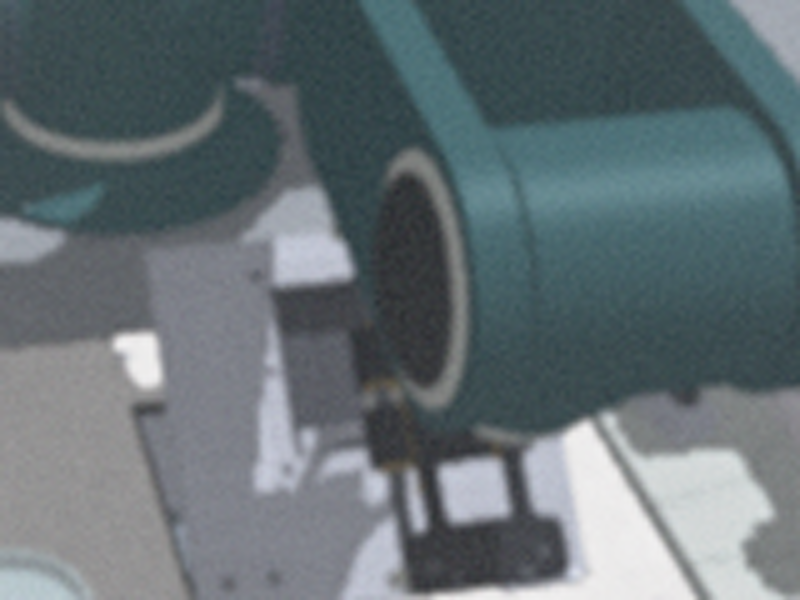

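The hatch's free corner is up at (150,255), so the lift worked. Next: release, retreat, go round to the robot's side, and push the underside back past upright.

```bash
cat >> h.py <<'E'
def push(deg,off=0,L=18,y=0):
    th=np.radians(deg); t=np.radians(82)-th
    C=np.array([100,110])+198*np.array([-np.cos(th),np.sin(th)])-12*np.array([np.sin(th),np.cos(th)])
    n=np.array([np.cos(t),np.sin(t)]); d=np.array([np.sin(t),-np.cos(t)])
    T=C-(7.5+off)*n+L*d
    return tip(T[0],y,T[1],t),ori(t)
E
python3 - <<'E'
from h import *
ok=True
up,_=rig(16.2,0,134+75,np.radians(40),np.pi/2)
w1=(tip(0,0,330,0),ori(0,np.pi/2))
for nm,a in [("w1",w1),("pre",push(38,60)),("s",push(38,15))]+[(d,push(d)) for d in (45,70,90,101.4)]:
    j=ctrl.solve_ik(*a); ok&=j is not None; print(nm,np.round(inv(a[0])),None if j is None else np.round(j,2))
if ok:
    ctrl.release(); st("rel")
    ctrl.move_linear(up,vel=.25); st("up")
    ctrl.goto(*w1); st("w1")
E
```

```text
w1 [  0.   0. 302.] [-0.06 -0.14  1.52 -0.    1.77  0.  ]
pre [-80.  -0. 142.] None
s [-48.  -0. 174.] None
45 [-27.  -0. 200.] [-0.06 -0.69  2.17 -0.    1.01  1.58]
70 [ 23.  -0. 245.] [-0.06 -0.25  1.71 -0.    1.47  1.57]
90 [ 74.  -0. 263.] [-0.06  0.12  1.33  0.    1.84  1.57]
101.4 [105.  -0. 266.] [-0.06  0.33  1.1   0.    2.05  1.57]
```

```bash
sed -i 's/t=np.radians(82)-th/t=min(np.radians(82)-th,np.radians(28))/' h.py
python3 - <<'E'
from h import *
ok=True
up,_=rig(16.2,0,134+75,np.radians(40),np.pi/2)
w1=(tip(0,0,330,0),ori(0,np.pi/2)); t=np.radians(28)
w2=(tip(-110,0,300,t),ori(t))
for nm,a in [("w1",w1),("w2",w2),("s",push(36,12))]+[(d,push(d)) for d in (45,54,70)]:
    j=ctrl.solve_ik(*a); ok&=j is not None; print(nm,np.round(inv(a[0])),None if j is None else np.round(j,2))
if ok:
    ctrl.release(); st("rel")
    ctrl.move_linear(up,vel=.25); st("up")
    ctrl.goto(*w1); ctrl.goto(*w2); ctrl.grasp(20); st("w2")
    f=ctrl.grab_frame("scene"); i=f["img"][110:230,290:450,::-1]
    cv2.imwrite("pics/p6.png",cv2.resize(i,(800,600),interpolation=cv2.INTER_CUBIC))
    for l in ("hatch_edge","ring_bow","ring_pivot"):
        print(l,[(round(r["confidence"],2),np.round(r["location"],1)) for r in ctrl.landmark_of(l,f)[:2]])
    for d in (30,35,40,45):
        a=np.radians(d); print(d,[np.round(proj(f,W(100-198*np.cos(a)+0,y,110+198*np.sin(a))),1) for y in(-103,0,103)])
E
```

```text
w1 [  0.   0. 302.] [-0.06 -0.14  1.52 -0.    1.77  0.  ]
w2 [-97.   0. 275.] [-0.06 -0.75  2.04 -0.    1.36  1.58]
s [-63.  -0. 167.] [-0.06 -0.67  2.17 -0.    1.15  1.58]
45 [-34.  -0. 197.] [-0.06 -0.59  2.08 -0.    1.16  1.57]
54 [-11.   0. 219.] [-0.06 -0.53  2.01 -0.    1.18  1.57]
70 [ 23.  -0. 245.] [-0.06 -0.25  1.71 -0.    1.47  1.57]
rel 24.2 P [ 33.2   0.  160.8] F [-0.8 -0.   0.1] w 0.0932
up 24.65 P [ 81.7   0.  218. ] F [-1.1 -0.  -1.7] w 0.0934
w2 28.53 P [-96.9  -0.  275.3] F [-1.  -0.1  0.2] w 0.0006
hatch_edge [(0.91, array([358.7, 153.7])), (0.72, array([295.7, 237.3]))]
ring_bow [(0.7, array([196.4, 271. ])), (0.66, array([367.9, 195.9]))]
ring_pivot [(0.77, array([362.4, 194.4]))]
30 [array([317.6, 164.2]), array([354.7, 160.4]), array([390.6, 156.7])]
35 [array([318.3, 161.6]), array([356. , 157.7]), array([392.5, 154. ])]
40 [array([319.2, 159.4]), array([357.5, 155.5]), array([394.5, 151.8])]
45 [array([320.1, 157.7]), array([359.1, 153.8]), array([396.7, 150. ])]
```

View pics/p6.png

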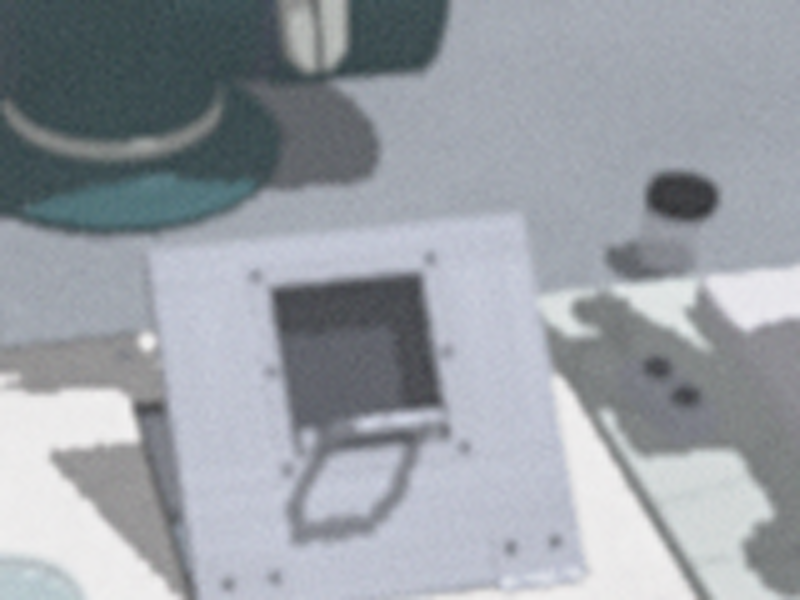

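The hatch stays open at about 40° by itself, with the ring folded out at (355,480) in the crop. Now I'll push it over.

```bash
python3 - <<'E'
from h import *
for a in (push(36,22),push(36,10)):
    try: ctrl.move_linear(*a,vel=.25)
    except ctrl.Unreachable: print("unreach")
st("s")
for d in (46,56,66,76,86,94,101.4):
    ctrl.move_linear(*push(d),vel=.17); st(d)
ctrl.move_linear(push(99,25)[0],vel=.2); st("off")
f=ctrl.grab_frame("scene")
for l in ("hatch_edge","ring_pivot","ring_cup"):
    print(l,[(round(r["confidence"],2),np.round(r["location"],1)) for r in ctrl.landmark_of(l,f)[:2]])
for d in (85,90,95,101,105):
    a=np.radians(d); print(d,np.round(proj(f,W(100-198*np.cos(a)+0,0,110+198*np.sin(a))),1))
save(f,"p7.png")
E
```

```text
s 29.6 P [-60.5   0.  169.8] F [-0.6  0.2 -1. ] w 0.0006
46 30.01 P [-31.5  -0.  199.7] F [ 0.1 -0.7  0.2] w 0.0004
56 30.35 P [ -7.6  -0.  222. ] F [-0.1  0.5  0.6] w 0.0007
66 30.74 P [ 13.7   0.  238.5] F [ 0.2 -0.1 -1.4] w 0.0006
76 31.13 P [ 37.4   0.  251.8] F [-0.6  0.8  0.2] w 0.0007
86 31.52 P [ 63.1   0.  260.6] F [ 0.1  0.5 -1.3] w 0.0007
94 31.87 P [ 84.6   0.  264.5] F [-0.2  0.3 -0.3] w 0.0006
101.4 32.2 P [104.8   0.  265.2] F [-0.3 -0.  -0.3] w 0.0005
off 32.51 P [7.340e+01 1.000e-01 2.748e+02] F [-0.6 -0.4 -0.5] w 0.0002
hatch_edge [(0.74, array([386.4, 178.1]))]
ring_pivot [(0.81, array([376.1, 205.3]))]
ring_cup [(0.79, array([377.9, 202. ]))]
85 [376.1 161.5]
90 [378.6 165.6]
95 [381.1 170.3]
101 [384.  176.9]
105 [385.8 181.8]
```

The hatch leans back at about 102° (edge at pixel (386,178)), past upright. Next I'll clear the well and locate the lever.

```bash
python3 - <<'E'
from h import *
ctrl.goto(tip(-60,-74,215),ori(0)); st("above")
for n in ("scene","top"):
    f=ctrl.grab_frame(n); save(f,n+"8.png")
    for l in ("lever_grip","valve_axis"):
        for r in ctrl.landmark_of(l,f)[:2]:
            print(n,l,round(r["confidence"],2),np.round(r["location"],1),np.round(inv(onz(f,r["location"],.0645)),1))
i=f["img"][140:230,240:360,::-1]
cv2.imwrite("pics/t8c.png",cv2.resize(i,(800,600),interpolation=cv2.INTER_CUBIC))
E
```

```text
above 33.58 P [-59.2 -73.9 187.8] F [-0.1  0.2  0.2] w 0.0006
scene valve_axis 0.88 [349.7 228.5] [ 40.9 -34.4  64.5]
top lever_grip 0.38 [301.  113.8] [232.4  27.2  64.5]
top lever_grip 0.37 [303.3 186.1] [-24.3 -19.1  64.5]
```

View pics/t8c.png

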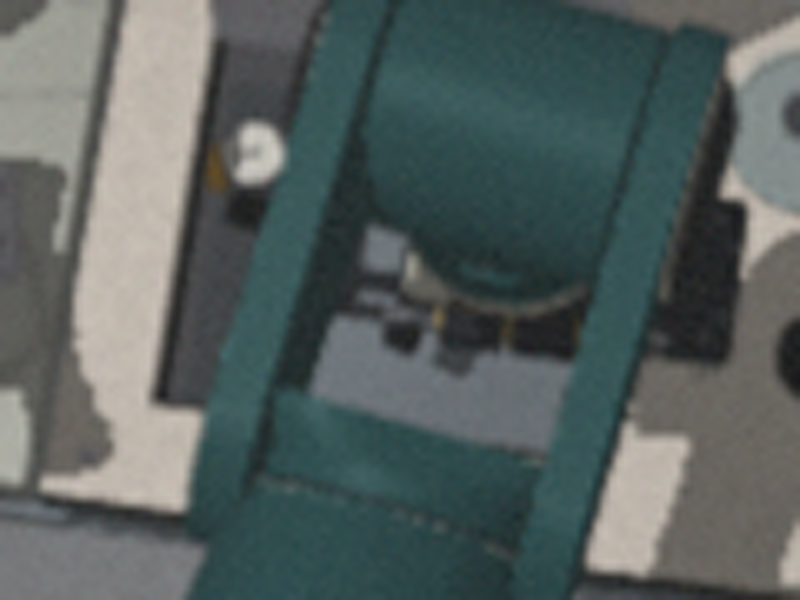

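The lever's dark end shows at crop (403,333), about x -40, y -10 in the plinth frame, so it starts around 0.25 rad open. The regulator is at (255,150). I'll now sweep the lever with the shut fingers.

```bash
python3 - <<'E'
from h import *
def fp(phi,gap=0,r=58):
    d=np.array([-np.cos(phi),np.sin(phi)]); n=np.array([np.sin(phi),np.cos(phi)])
    return np.array([45,-35])+r*d-n*(9.5+7.5*abs(n[0])+17.5*abs(n[1])+gap)
z=62
ctrl.move_linear(tip(-13,-76,130),vel=.25)
hit=ctrl.move_linear(tip(-13,-76,z),vel=.15,contact_N=6); stt("down")
if not hit:
    for a in (.1,.3,.5,.7,.9,1.1,1.3,1.45):
        x,y=fp(a); ctrl.move_linear(tip(x,y,z),vel=.13); 
        F=ctrl.get_obs()["wrist_force"]; print(a,np.round(F,1))
    x,y=fp(1.571); print(ctrl.move_linear(tip(x+7,y,z),vel=.06,contact_N=14)); stt("end")
E
```

```text
down 35.02 P [-12.5 -76.1  35.5] F [ 0.1 -0.6  1. ] w 0.0008
   tip [-12.5 -76.1  63.5]
0.1 [-0.1  0.  -0.5]
0.3 [-0.1  0.4  0. ]
0.5 [-0.2 -0.5  1.3]
0.7 [-0.5  0.1  2.1]
0.9 [-0.6 -0.5  1. ]
1.1 [ 0.4 -0.4 -0.6]
1.3 [-0.7  0.3 -0.3]
1.45 [ 0.2 -0.4  0.1]
True
end 37.35 P [26.3 21.6 33.2] F [-7.9  0.5  5.1] w 0.0003
   tip [26.3 21.6 61.2]
```

```bash
python3 - <<'E'
from h import *
print(ctrl.move_linear(tip(33,22,62),vel=.05,contact_N=22)); stt("push")
ctrl.move_linear(tip(10,22,64),vel=.15); ctrl.move_linear(tip(0,15,180),vel=.3)
ctrl.goto(tip(-190,-120,260),ori(0)); st("clear")
f=ctrl.grab_frame("scene"); g=ctrl.grab_frame("top")
for n,q in(("s",f),("t",g)):
    for l in ("lever_grip","valve_axis","hatch_edge"):
        for r in ctrl.landmark_of(l,q)[:1]:
            print(n,l,round(r["confidence"],2),np.round(r["location"],1),np.round(inv(onz(q,r["location"],.0645)),1))
i=np.vstack([f["img"][150:250,300:430],g["img"][125:225,240:370]])[:,:,::-1]
cv2.imwrite("pics/fin.png",cv2.resize(i,(390,600),interpolation=cv2.INTER_CUBIC))
E
```

```text
True
push 37.56 P [25.9 21.7 32.6] F [-16.7   0.3  13.6] w 0.0005
   tip [25.9 21.7 60.6]
clear 39.34 P [-189.5 -119.8  231.2] F [-0.6 -0.3 -0.1] w 0.0003
s lever_grip 0.26 [419.9 190.9] [-79.9 221.3  64.5]
s valve_axis 0.9 [349.2 228.3] [ 39.9 -35.6  64.5]
s hatch_edge 0.73 [384.3 178.2] [-162.6  134.4   64.5]
t lever_grip 0.59 [288.4 167.1] [34.7 41.2 64.5]
t valve_axis 0.97 [313.2 167.2] [ 46.1 -42.9  64.5]
t hatch_edge 0.93 [300.7 111.1] [242.2  29.8  64.5]
```

View pics/fin.png

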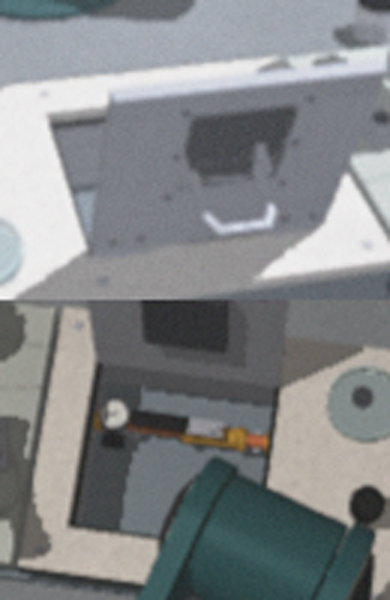

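The hatch leans back open. The lever's black sleeve, at (130–188, 418–425) in the lower half, lies parallel to the plinth's y, in line with the orange pipe and at its stop. The eyepiece and dish haven't moved, so I'm handing in.

```bash
python3 -c "
from h import *
print(ctrl.close_job())"
```

```text
the job is handed in; nothing more can be done
None
```

The job is handed in at about 39.5 s: I lifted the hatch by its ring to about 40°, then pushed it from below to about 102°, where it stays open. The valve lever is at its stop in line with the pipe. Nothing on the plinth looked moved in the last picture, though I did not check the things on the bench, and the judge's verdict was not shown.

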